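# Wind down the clamp of the paper cutter

### The job

Clamp the block of note pads in the paper cutter, ready for trimming: with a fingertip against its spokes, push the handwheel on top of the cutter round clockwise (seen from above) until the clamp bar is tight on the pads and the wheel will go no further. Only push, do not take hold of the wheel, and leave the pads and everything else lying as they are.

Things in the scene. Friction and masses are not known exactly. Their poses are not given: they have to be found in the camera images.
- wheel (a joint): Turn of the handwheel about its upright axis, rad; grows clockwise seen from above: the clamp bar goes down 10 mm a turn. Starts at 0.5 to 2.8; the bar meets the pads at about 4.4, and within some 0.15 rad more it is tight, the wheel firmly stopped. Till then it takes 0.3 to 0.5 N m, more if fast (6 to 10 N on a spoke 50 mm from the axis). Let go, it gives back up to 0.15 rad and stays.
- wheel_back: Level black-rimmed handwheel on the cutter: 186 mm over the 16 mm rim, 3 bright spokes (14 wide, 10 thick) 120 deg apart, hub 36 mm across, 59 mm free from hub to rim. Origin on its axis at mid-spoke, 236 mm above the table; z up, x along one spoke; turns with the wheel. This is its pushed side (trailing spoke faces, inner rim): push the spoke along x on its +y face, towards -y.
- wheel_front: The other side of the same handwheel (same origin and axes): leading faces of the spokes and the outside of the rim. Fingers that bear on both sides of the wheel at once are gripping it.
- cutter: Grey desktop paper cutter, bolted down: base 400 mm square, bed 60 mm high, side columns, and a beam across with a flat top 191 mm high (45 mm below mid-spoke), 100 mm deep, 444 mm wide; only the wheel stands on it. Origin on the table straight below the wheel's axis; x to the cutter's rear (away from the robot), y to its left.
- lever_foot (a point): Pivot of the cutter's blade lever, latched up, not to be used: a 20 to 32 mm thick bar that slopes back and up from this point at the right side of the cutter (258 mm to the right of the wheel's axis, 105 mm high) to a black grip whose end is 285 mm farther back and 351 mm above the table.
- clamp: Aluminium clamp bar under the beam, 46 mm deep, 360 mm wide, 32 mm high, moved up and down by the wheel. Origin: centre of its underside, 105 mm above the table with the wheel at 0, 98 mm when it just meets the pads.
- pads: Block of glued note pads to be clamped, 156 x 200 x 38 mm, about 0.8 kg, white with brown backing cards, lying loose on the bed under the clamp bar, against the back gauge and the left side guide. Origin: centre of its underside.
- jog_block: A plain wooden knocking-up block 45 x 70 x 30 mm standing on the cutter's bed. Not part of the job. Origin: centre of its underside.
- tape_roll: A brown roll of tape, 84 mm across and 35 mm high, lying flat on the rear of the bed behind the back gauge. Not part of the job. Origin: centre of its underside.
- glue_stick: An upright yellow glue stick with blue cap, 30 mm across, 90 mm high, on the rear of the bed. Not part of the job. Origin: centre of its underside.
- mug: A blue mug, 82 mm across, 95 mm high, on the table to the left of the cutter. Not part of the job. Origin: centre of its underside.
- glue_bottle: A white bottle with orange label and red cap, 64 mm across, 150 mm high, on the table to the left of the cutter. Not part of the job. Origin: centre of its underside.
- box_knife: An orange box knife 150 mm long, lying on the table to the right of the cutter. Not part of the job. Origin: centre of its underside.
- stapler: A red and black stapler 130 mm long and about 55 mm high, on the table to the right of the cutter. Not part of the job. Origin: centre of its underside.

How it is judged:
On the way:
1. A finger pushes on the trailing face of a spoke and the wheel turns clockwise under it (contact force between the fingers and wheel_back above 1 N and velocity of joint wheel above 0.05 rad/s), for 0.1 s.
At the end, for the whole second after the job is handed in: The clamp bar bears on the pads with more than 40 N (left at the firm stop it bears with some 180 N), the wheel is at rest and the pads lie within 8 mm of where they were (contact force between clamp and pads above 40 N and velocity of joint wheel between -0.05 and 0.05 rad/s and distance of pads from where it was at the start of the episode below 0.008 m and linear speed of pads below 0.01 m/s); the robot touches nothing.
It fails at once if the wheel is gripped: fingers bear on both its sides at once (contact force between the fingers and wheel_back above 2 N and contact force between the fingers and wheel_front above 2 N).
It fails at once if the pads are shifted or lifted by more than 8 mm (distance of pads from where it was at the start of the episode above 0.008 m).
It fails at once if a bystander is moved or lifted by more than 20 mm (distance of any of jog_block, tape_roll, glue_stick, mug, glue_bottle, box_knife, stapler from where it was at the start of the episode above 0.02 m).
It also fails if it takes over 54 s, if anything falls off the work surface, if the arm or the gripper's body presses on something with over 40 N, if the wrist force passes 120 N, or if a joint passes its speed limit or range.

### The arm

A 6-joint arm with a two-finger parallel gripper is mounted at the origin on the work surface. World frame = base frame: x ahead of the robot, y to its left, z up, the work surface at z = 0. Lengths are in m, angles in rad, forces in N, time in s.
With the tool pointing down it reaches from about 0.35 to 0.875 m from the base axis. Payload 4.2 kg.
Tool frame: the origin (TCP) lies at the very end of the fingers, on their centre line; the grasp point (between the pads) lies 19 mm behind it; z points along the fingers, y is the line along which they close (so a half turn about z gives the same grasp; the last joint's range is limited). The gripper opens to 87 mm and grips with 3 to 60 N. Pads are 19 mm wide; open, the fingers measure 117 mm over their backs; the gripper's body (75 mm by 190 mm) begins 51 mm behind the grasp point.
Start: joints at [1.532, 0.385, 0.008, 0, -1.194, -0.259], TCP at [0.183, 0.597, 0.193] pointing down, gripper open.
Joint ranges: [-3.14, 3.14], [-1.21, 2.06], [-1.07, 1.41], [-3.16, 2.05], [-2.99, -0.16], [-3.1, 3.1]. Speed limits (rad/s): [2.79, 2.79, 3.14, 3.14, 3.14, 3.14].

### API

Orientations are given as [roll, pitch, yaw] about the fixed x, y, z axes, in that order (R = Rz(yaw) Ry(pitch) Rx(roll)).
In Python, from plant import env gives the robot as it stands.
- The arm moves only by the shell command python3 -m creep 'ROWS' [OPENING] [FORCE]. ROWS is JSON, a list that holds one entry, the list of rows, each a list of 6 numbers: the shift along the tool's x, y, z in mm, then the turn, a rotation vector about the tool's x, y, z in degrees. A call has 1 to 12 rows; each row shifts and turns the commanded pose from where the row before left it, along the tool's axes as they then stand; what a row does not reach is not made up. A row lasts 1/8 s, in which the tool goes at most 62.5 mm and 10.7 degrees, less where a joint would pass 70% of its speed; a pose out of reach is approached as far as the arm can. A call with a gripper value outside its range is refused whole. OPENING is the opening, from 0 (shut) to 1 (fully open), set as the call begins (- or left out, the last holds). The fingers move at their own pace and stop on an object; FORCE is the grip in N (left out, the last holds). Time passes only in rows, so rows that do not move let the fingers close. It gives the time, the measured TCP pose, the force, the opening and the grip force at its end, in the units of the state.
- env.read_state(): the state, without advancing time (a new reading comes with each control period).
- env.snapshot(name): name is "scene" or "top" or "wrist"; returns (picture, depth): 420x560x3 uint8, red, green, blue; 420x560 float32, m along the optical axis (not along the pixel's ray), 0 where there is no reading.
- env.camera_model(name): a dict with "intrinsics" (3x3 intrinsics, pixels), "R" (3x3) and "t" (3): a world point X has camera coordinates R X + t. Camera axes: x right, y down, z forward; pixel columns grow to the right and rows downward; lengths in m; the calibration is good to about 2 mm. A picture is of the moment at which its call begins: read the wrist's pose just before it. camera_model takes no time and is no camera call; for the wrist camera it gives the pose at the moment of the call.
- env.hand_in(): hands the job in; it is judged then, once.
The state is a dict: "t": time; "q": joint angles; "qvel": joint speeds; "joint_efforts": joint torques, N m; "tcp_pos": TCP position; "tool_rot": TCP orientation; "wrist_force": force on the tool from outside, world axes, zero at the start; "ft_torque": the same for the moment, N m; "opening": finger opening in m; "finger_force": force on a finger pad.
Only numpy, scipy, OpenCV 4.12 (cv2) and the standard library are available. Lean on these libraries where they do the work, as an engineer would, in place of code of your own. Each camera call takes 0.05 s, during which the arm holds its last target. There are 200 camera calls.

## Working session

There is one attempt and no reset: what is moved stays moved. The work goes in short steps, Python scripts to look and compute and a shell command to move; the robot and the scene stay as the last step left them, time stands still between calls to the robot, and variables do not carry over. Pictures are saved under pics/ and viewed, at most 10 in all, crops included, and the job is handed in when it is done.

```bash
mkdir -p pics; ls
python3 - <<'E'
from plant import env
import cv2,numpy as np
s=env.read_state();print(s)
for n in("top","scene"):
    p,d=env.snapshot(n);cv2.imwrite(f"pics/{n}0.png",p[...,::-1]);np.save(f"{n}0.npy",d)
    c=env.camera_model(n);print(n,c)
E
```

```text
pics
{'t': 0.0, 'q': array([ 1.53159349e+00,  3.85546627e-01,  6.60310717e-03, -4.89164076e-04,
       -1.19399872e+00, -2.58617895e-01]), 'qvel': array([ 0.00180027, -0.00041515, -0.00049075, -0.0002093 , -0.00041185,
        0.00052067]), 'joint_efforts': array([-2.72579600e-04, -3.90664709e+01,  1.87405640e+01,  4.21984300e+00,
        1.10258427e-02, -1.95635475e-04]), 'tcp_pos': array([0.18317987, 0.59684451, 0.19185824]), 'tool_rot': array([ 3.13940184e+00, -1.09468041e-04, -2.98001085e-01]), 'wrist_force': array([-1.18715533, -0.19837486,  0.0862467 ]), 'ft_torque': array([-0.02592067,  0.01767771, -0.00016035]), 'finger_force': 0.0, 'opening': 0.0868039522321018}
top {'intrinsics': array([[446.17808302,   0.        , 276.76380049],
       [  0.        , 446.17808302, 209.10892355],
       [  0.        ,   0.        ,   1.        ]]), 'R': array([[-0.04620292, -0.9989308 , -0.00159737],
       [-0.97814501,  0.04556593, -0.20286965],
       [ 0.20272552, -0.00781071, -0.97920445]]), 't': array([0.00660105, 0.60975441, 1.49919929])}
scene {'intrinsics': array([[412.50418283,   0.        , 273.10740265],
       [  0.        , 412.50418283, 207.81991874],
       [  0.        ,   0.        ,   1.        ]]), 'R': array([[ 0.84800592,  0.52981839,  0.01335789],
       [ 0.30963981, -0.47482693, -0.82380979],
       [-0.4301269 ,  0.70273172, -0.56670891]]), 't': array([-0.486011  , -0.07461661,  1.65950718])}
```

View pics/top0.png

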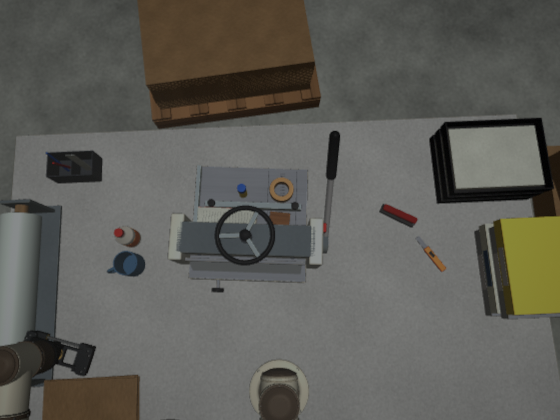

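View pics/scene0.png

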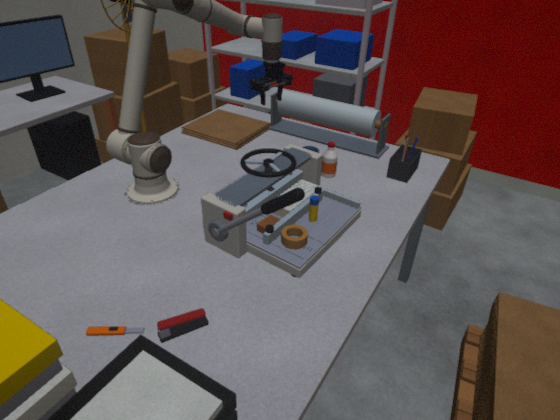

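The top view shows the black handwheel centred near pixel (245,235), with spokes pointing left, upper right and lower right. The lever is to the right at (330,190), and the mug and bottle are at (127,250). I'll measure the wheel next.

```bash
cat > h.py <<'E'
import numpy as np,cv2
from plant import env
def pix2plane(n,uv,z,cm=None):
    c=cm or env.camera_model(n);uv=np.atleast_2d(uv)
    d=(np.linalg.inv(c["intrinsics"])@np.c_[uv,np.ones(len(uv))].T).T@c["R"]
    o=-c["R"].T@c["t"];return o+d*((z-o[2])/d[:,2])[:,None]
def proj(n,X,cm=None):
    c=cm or env.camera_model(n);p=(c["R"]@np.atleast_2d(X).T+c["t"][:,None]);q=c["intrinsics"]@p;return (q[:2]/q[2]).T
E
cat > meas.py <<'E'
from h import *
def wheel(img):
    g=img.max(2);m=(g<40).astype(np.uint8);m[:, :205]=0;m[:,290:]=0;m[:195]=0;m[275:]=0
    cs,_=cv2.findContours(m,cv2.RETR_EXTERNAL,cv2.CHAIN_APPROX_NONE)
    c=max(cs,key=lambda c:cv2.contourArea(cv2.convexHull(c)))[:,0]
    P=pix2plane("top",c.astype(float),0.238)[:,:2].astype(np.float32)
    ctr,r=cv2.minEnclosingCircle(P)
    ctr=np.array(ctr)
    th=np.radians(np.arange(0,360,1))
    prof=np.zeros(360)
    for rr in np.arange(.03,.07,.003):
        X=np.c_[ctr[0]+rr*np.cos(th),ctr[1]+rr*np.sin(th),np.full(360,.241)]
        uv=proj("top",X).astype(np.float32)
        prof+=cv2.remap(g,uv[:,:1],uv[:,1:],cv2.INTER_LINEAR)[:,0]
    prof/=14
    return ctr,r,prof
E
python3 - <<'E'
from meas import *
img=cv2.imread("pics/top0.png")
c,r,p=wheel(img);print(c,r);print(p[::6].astype(int))
k=np.exp(3j*np.radians(np.arange(360)))
q=np.clip(p-np.median(p),0,None)
z=(np.convolve(p,np.ones(5)/5,'same')*k).sum();print(np.degrees(np.angle(z))/3)
cv2.imwrite("pics/crop.png",cv2.resize(img[150:300,160:350],None,fx=4,fy=4,interpolation=cv2.INTER_CUBIC)+20)
E
```

```text
[0.49785686 0.08149374] 0.09267411381006241
[117 117 117 115 113 109 105  99  89  79  75  75  75  78 106 116  96  76
  74  74  74  74  74  75  74  72  72  72  72  73  74  72  71  73  99 115
 104  82  78  78  78  78  78  78  78  78  78  78  78  78  80  84  86  91
 102 116 115 121 122 120]
-15.05129300972662
```

View pics/crop.png

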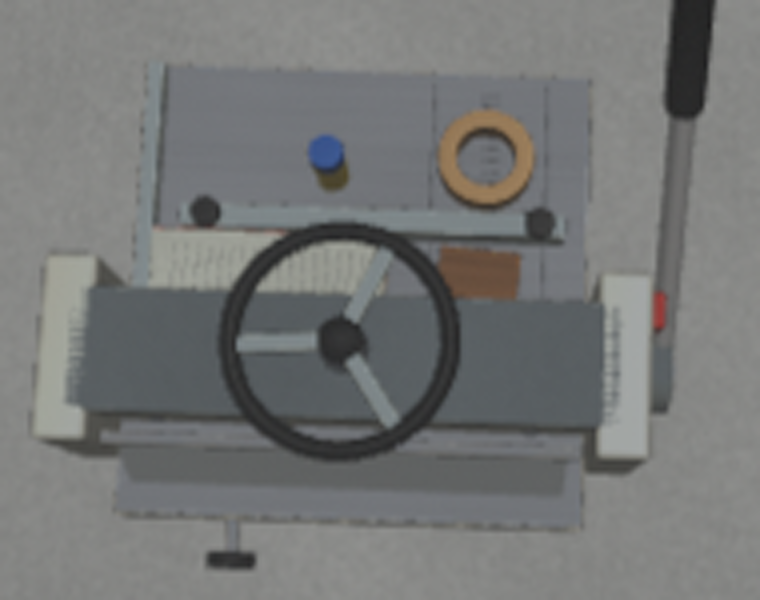

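```bash
python3 -m creep '[[[0,0,-55,0,0,-8.5],[0,0,-55,0,0,-8.6],[28,47,0,0,0,0],[28,47,0,0,0,0],[28,47,0,0,0,0],[28,47,0,0,0,0],[28,47,0,0,0,0],[28,47,0,0,0,0],[28,47,0,0,0,0],[28,47,0,0,0,0],[28,47,0,0,0,0],[0,0,0,0,0,0]]]' 0 20
```

```text
t: 1.6
tcp_pos: [0.4365, 0.1718, 0.3025]
tool_rot: [3.141, 0.001, -0.005]
wrist_force: [0.4, 0.2, 0.0]
opening: 0.0003
finger_force: 0.0
```

```bash
python3 -m creep '[[[15,27,0,0,0,0.1],[15.5,27,0,0,0,0.1],[0,0,0,0,0,0],[0,0,20,0,0,0],[0,0,15,0,0,0],[0,0,10,0,0,0],[0,0,10,0,0,0],[0,0,10,0,0,0],[0,0,10,0,0,0],[0,0,13,0,0,0],[0,0,0,0,0,0]]]'
python3 - <<'E'
from h import *
p,d=env.snapshot("scene");cv2.imwrite("pics/s1.png",cv2.resize(p[100:270,180:380,::-1],None,fx=4,fy=3.5))
for a0 in range(130,-110,-5):
    if a0%60==10: print()
    a,b=np.radians([a0,a0-5]);print([round(48*(np.cos(b)-np.cos(a)),1),round(-48*(np.sin(b)-np.sin(a)),1)],end=' ')
E
```

```text
t: 2.98
tcp_pos: [0.4654, 0.1202, 0.2137]
tool_rot: [3.14, 0.002, -0.003]
wrist_force: [-1.1, 0.3, 0.5]
opening: 0.0004
finger_force: 0.0

[np.float64(3.3), np.float64(-2.5)] [np.float64(3.5), np.float64(-2.2)] [np.float64(3.7), np.float64(-1.9)] [np.float64(3.9), np.float64(-1.6)] [np.float64(4.0), np.float64(-1.3)] [np.float64(4.1), np.float64(-0.9)] [np.float64(4.2), np.float64(-0.5)] [np.float64(4.2), np.float64(-0.2)] [np.float64(4.2), np.float64(0.2)] [np.float64(4.2), np.float64(0.5)] [np.float64(4.1), np.float64(0.9)] [np.float64(4.0), np.float64(1.3)] 
[np.float64(3.9), np.float64(1.6)] [np.float64(3.7), np.float64(1.9)] [np.float64(3.5), np.float64(2.2)] [np.float64(3.3), np.float64(2.5)] [np.float64(3.1), np.float64(2.8)] [np.float64(2.8), np.float64(3.1)] [np.float64(2.5), np.float64(3.3)] [np.float64(2.2), np.float64(3.5)] [np.float64(1.9), np.float64(3.7)] [np.float64(1.6), np.float64(3.9)] [np.float64(1.3), np.float64(4.0)] [np.float64(0.9), np.float64(4.1)] 
[np.float64(0.5), np.float64(4.2)] [np.float64(0.2), np.float64(4.2)] [np.float64(-0.2), np.float64(4.2)] [np.float64(-0.5), np.float64(4.2)] [np.float64(-0.9), np.float64(4.1)] [np.float64(-1.3), np.float64(4.0)] [np.float64(-1.6), np.float64(3.9)] [np.float64(-1.9), np.float64(3.7)] [np.float64(-2.2), np.float64(3.5)] [np.float64(-2.5), np.float64(3.3)] [np.float64(-2.8), np.float64(3.1)] [np.float64(-3.1), np.float64(2.8)] 
[np.float64(-3.3), np.float64(2.5)] [np.float64(-3.5), np.float64(2.2)] [np.float64(-3.7), np.float64(1.9)] [np.float64(-3.9), np.float64(1.6)] [np.float64(-4.0), np.float64(1.3)] [np.float64(-4.1), np.float64(0.9)] [np.float64(-4.2), np.float64(0.5)] [np.float64(-4.2), np.float64(0.2)] [np.float64(-4.2), np.float64(-0.2)] [np.float64(-4.2), np.float64(-0.5)] [np.float64(-4.1), np.float64(-0.9)] [np.float64(-4.0), np.float64(-1.3)]
```

View pics/s1.png

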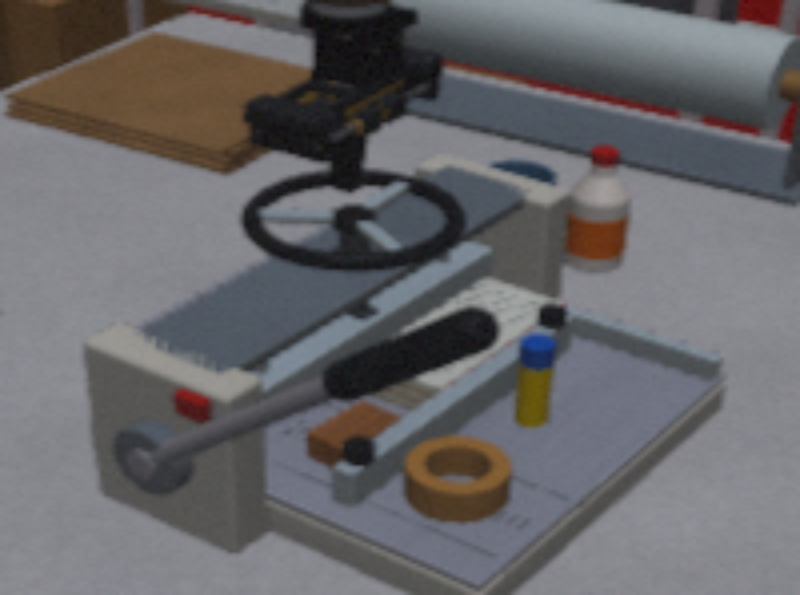

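The shut fingers (around (348,180) in the crop) are inside the rim, clear of the spokes. Now I'll push.

```bash
python3 -m creep '[[[3.3,-0.5,0,0,0,0],[3.5,-2.0,0,0,0,0],[3.7,-1.9,0,0,0,0],[3.9,-1.6,0,0,0,0],[4.0,-1.3,0,0,0,0],[4.1,-0.9,0,0,0,0],[4.2,-0.5,0,0,0,0],[4.2,-0.2,0,0,0,0],[4.2,0.2,0,0,0,0],[4.2,0.5,0,0,0,0],[4.1,0.9,0,0,0,0],[4.0,1.3,0,0,0,0]]]'
cat > ang.py <<'E'
from h import *
s=env.read_state();p=s["tcp_pos"][:2]-[.4979,.0815];f=s["wrist_force"];r=np.hypot(*p);a=np.arctan2(p[1],p[0])
print("t %.2f ang %.1f r %.1f z %.3f tang F %.1f rad F %.1f"%(s["t"],np.degrees(a),r*1e3,s["tcp_pos"][2],-f[0]*np.sin(a)+f[1]*np.cos(a),f[0]*np.cos(a)+f[1]*np.sin(a)))
E
python3 ang.py
```

```text
t: 4.53
tcp_pos: [0.5138, 0.1264, 0.2149]
tool_rot: [3.142, 0.0, -0.003]
wrist_force: [-0.8, 0.0, -0.3]
opening: 0.0002
finger_force: 0.0
t 4.53 ang 70.5 r 47.6 z 0.215 tang F 0.8 rad F -0.3
```

Run:
```python
from h import *
p,d=env.snapshot("scene");cv2.imwrite("pics/s2.png",cv2.resize(p[100:220,200:340,::-1],None,fx=5,fy=5))
```

```text
(no output)
```

View pics/s2.png

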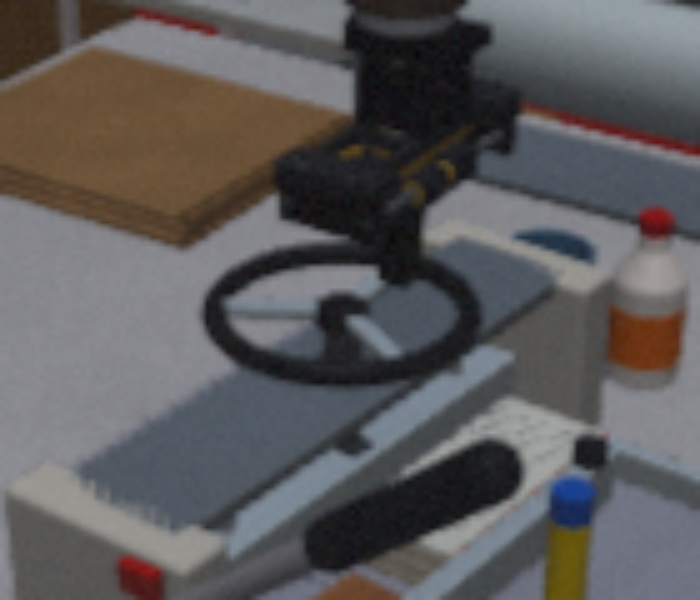

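Run:
```python
from h import *
s=env.read_state()
uv=proj("scene",[s["tcp_pos"],[.4979,.0815,.241]]);print((uv-[200,100])*5)
d=np.load("top0.npy");c=env.camera_model("top")
for u,v in((245,235),(228,236),(200,240),(262,262),(255,218)):
    z=d[v,u];X=np.linalg.inv(c["intrinsics"])@np.array([u,v,1])*z;print(u,v,c["R"].T@(X-c["t"]))
```

```text
[[394.65436421 315.39419436]
 [339.28161109 301.02101221]]
245 235 [0.49575932 0.08019429 0.24438531]
228 236 [0.49523577 0.13213155 0.24342547]
200 240 [0.49530589 0.22737612 0.18514353]
262 262 [0.41716656 0.03367795 0.17889515]
255 218 [0.54788928 0.04803525 0.23968191]
```

Run:
```python
from h import *
p,d=env.snapshot("scene");c=env.camera_model("scene");Ki=np.linalg.inv(c["intrinsics"])
for v in range(146,168,2):
    o=[]
    for u in range(275,286,2):
        X=c["R"].T@(Ki@np.array([u,v,1])*d[v,u]-c["t"]);o.append("%d,%d,%d|%d"%(*(X*1e3),p[v,u].max()))
    print(v,o)
```

```text
146 ['550,38,324|24', '550,50,319|24', '519,115,284|25', '529,111,289|27', '525,130,280|29', '438,295,189|138']
148 ['549,40,316|23', '511,116,275|21', '520,114,278|29', '525,118,278|27', '524,132,271|27', '442,289,184|116']
150 ['475,162,238|32', '513,112,269|25', '517,119,267|23', '526,117,271|24', '524,133,264|29', '445,284,179|88']
152 ['479,155,234|27', '510,117,259|25', '516,120,260|16', '526,117,264|25', '526,131,258|25', '518,157,244|36']
154 ['493,132,240|112', '510,118,251|20', '518,117,254|21', '527,115,257|15', '524,134,248|24', '517,160,235|25']
156 ['500,122,239|140', '503,131,236|52', '517,120,245|25', '524,121,247|29', '475,219,190|79', '479,226,188|65']
158 ['508,108,240|86', '465,193,191|82', '472,196,191|94', '480,196,194|83', '485,203,192|95', '489,210,190|97']
160 ['468,175,191|92', '474,179,191|95', '483,177,195|92', '483,192,188|92', '492,190,191|92', '497,197,190|93']
162 ['475,163,191|92', '481,167,191|93', '489,169,192|96', '493,175,190|90', '501,175,193|94', '502,188,187|94']
164 ['483,150,191|93', '487,157,189|92', '494,159,190|94', '500,163,190|93', '505,168,189|95', '511,173,189|92']
166 ['538,61,240|143', '497,141,191|95', '501,147,190|90', '508,150,190|96', '514,154,190|92', '518,161,188|96']
```

Depth shows the fingertips really end at about z 0.244, higher than the nominal 0.215, so they passed just over the spoke. I'll go back behind the spoke and insert 20 mm deeper, which still clears the beam top at 0.191 even by the nominal figure.

```bash
python3 -m creep '[[[0,0,-15,0,0,0],[-24,4,0,0,0,0],[-23,4,0,0,0,0],[0,0,0,0,0,0],[0,0,12,0,0,0],[0,0,8,0,0,0],[0,0,8,0,0,0],[0,0,7,0,0,0],[0,0,0,0,0,0]]]'
python3 ang.py;python3 - <<'E'
from h import *
p,d=env.snapshot("top");c=env.camera_model("scene")
p,d=env.snapshot("scene");Ki=np.linalg.inv(c["intrinsics"])
vv,uu=np.mgrid[120:190,230:310];z=d[120:190,230:310]
P=((Ki@np.stack([uu,vv,np.ones_like(uu)]).reshape(3,-1)*z.reshape(-1))-c["t"][:,None]).T@c["R"]
s=env.read_state()["tcp_pos"]
m=(abs(P[:,0]-s[0])<.02)&(abs(P[:,1]-s[1])<.02)&(p[120:190,230:310].max(2).ravel()<60)
print(np.sort(P[m,2])[:12].round(3),m.sum())
E
```

```text
t: 5.75
tcp_pos: [0.4662, 0.1184, 0.1941]
tool_rot: [3.141, 0.002, -0.003]
wrist_force: [-0.1, -0.1, 0.0]
opening: 0.0006
finger_force: 0.0
t 5.75 ang 130.6 r 48.6 z 0.194 tang F 0.1 rad F -0.0
[0.224 0.225 0.228 0.228 0.229 0.231 0.231 0.231 0.232 0.234 0.234 0.234] 221
```

```bash
python3 -m creep '[[[3.3,-2.0,0,0,0,0],[3.5,-2.0,0,0,0,0],[3.7,-1.9,0,0,0,0],[3.9,-1.6,0,0,0,0],[4.0,-1.3,0,0,0,0],[4.1,-0.9,0,0,0,0],[4.2,-0.5,0,0,0,0]]]'
python3 ang.py;  python3 -m creep '[[[4.2,-0.2,0,0,0,0],[4.2,0.2,0,0,0,0],[4.2,0.5,0,0,0,0],[4.1,0.9,0,0,0,0],[4.0,1.3,0,0,0,0]]]'; python3 ang.py
```

```text
t: 6.72
tcp_pos: [0.4889, 0.1263, 0.1944]
tool_rot: [3.136, 0.01, -0.004]
wrist_force: [-11.8, -2.5, 6.2]
opening: 0.0005
finger_force: 4.9
t 6.72 ang 101.4 r 45.7 z 0.194 tang F 12.0 rad F -0.1
t: 7.35
tcp_pos: [0.5088, 0.1246, 0.193]
tool_rot: [3.138, 0.012, -0.004]
wrist_force: [-11.1, 1.2, 1.4]
opening: 0.0004
finger_force: 4.1
t 7.35 ang 75.8 r 44.4 z 0.193 tang F 11.0 rad F -1.6
```

```bash
python3 -m creep '[[[4.2,1.2,0,0,0,0],[3.9,1.6,0,0,0,0],[3.7,2.0,0,0,0,0],[3.5,2.3,0,0,0,0],[3.3,2.6,0,0,0,0],[3.0,2.9,0,0,0,0],[2.7,3.2,0,0,0,0],[2.4,3.4,0,0,0,0],[2.1,3.6,0,0,0,0],[1.8,3.8,0,0,0,0]]]'
python3 ang.py
```

```text
t: 8.6
tcp_pos: [0.5426, 0.1007, 0.1936]
tool_rot: [-3.14, 0.005, -0.003]
wrist_force: [-4.3, 6.3, -0.5]
opening: 0.0005
finger_force: 2.9
t 8.60 ang 23.3 r 48.7 z 0.194 tang F 7.4 rad F -1.5
```

```bash
python3 -m creep '[[[1.5,3.9,0,0,0,0],[1.2,4.0,0,0,0,0],[0.9,4.1,0,0,0,0],[0.5,4.2,0,0,0,0],[0.1,4.2,0,0,0,0],[-0.3,4.2,0,0,0,0],[-0.6,4.2,0,0,0,0],[-1.0,4.1,0,0,0,0]]]'
python3 ang.py
```

```text
t: 9.6
tcp_pos: [0.5465, 0.0777, 0.1937]
tool_rot: [-3.122, -0.002, -0.003]
wrist_force: [-8.7, 37.7, 0.2]
opening: 0.0005
finger_force: 14.4
t 9.60 ang -4.4 r 48.8 z 0.194 tang F 36.9 rad F -11.5
```

The wheel has turned about 110° and the force has jumped to 37 N, so it's at the stop. I'll press slightly further to seat it and check that the angle holds.

```bash
python3 -m creep '[[[0,3,0,0,0,0],[0,3,0,0,0,0],[0,0,0,0,0,0]]]'; python3 ang.py; python3 -m creep '[[[0,3,0,0,0,0],[0,2,0,0,0,0],[0,0,0,0,0,0],[0,0,0,0,0,0]]]'; python3 ang.py
```

```text
t: 9.98
tcp_pos: [0.5478, 0.0744, 0.1936]
tool_rot: [-3.118, -0.005, -0.002]
wrist_force: [-6.0, 39.7, -1.4]
opening: 0.0001
finger_force: 15.1
t 9.97 ang -8.1 r 50.4 z 0.194 tang F 38.4 rad F -11.5
t: 10.48
tcp_pos: [0.5487, 0.0714, 0.1935]
tool_rot: [-3.115, -0.008, -0.002]
wrist_force: [-5.0, 44.8, -1.7]
opening: 0.0006
finger_force: 16.9
t 10.47 ang -11.2 r 51.8 z 0.193 tang F 43.0 rad F -13.6
```

```bash
python3 -m creep '[[[-0.5,3,0,0,0,0],[-0.5,3,0,0,0,0],[0,0,0,0,0,0]]]'; python3 ang.py; python3 -m creep '[[[-0.5,3,0,0,0,0],[-0.5,3,0,0,0,0],[0,0,0,0,0,0],[0,0,0,0,0,0]]]'; python3 ang.py
```

```text
t: 10.85
tcp_pos: [0.5492, 0.0676, 0.1934]
tool_rot: [-3.111, -0.011, -0.002]
wrist_force: [-3.3, 49.7, -4.6]
opening: 0.0005
finger_force: 18.9
t 10.85 ang -15.2 r 53.2 z 0.193 tang F 47.1 rad F -16.1
t: 11.35
tcp_pos: [0.5506, 0.0631, 0.1934]
tool_rot: [-3.108, -0.017, -0.001]
wrist_force: [0.9, 53.0, -7.8]
opening: 0.0004
finger_force: 20.6
t 11.35 ang -19.2 r 55.8 z 0.193 tang F 50.4 rad F -16.6
```

Run:
```python
from h import *
p,d=env.snapshot("scene");a=cv2.resize(p[120:210,215:315,::-1],None,fx=4,fy=4)
q,_=env.snapshot("top");b=cv2.resize(q[190:280,200:300,::-1],None,fx=4,fy=4)
cv2.imwrite("pics/s3.png",cv2.convertScaleAbs(np.hstack([a,b]),alpha=1.5))
```

```text
(no output)
```

View pics/s3.png

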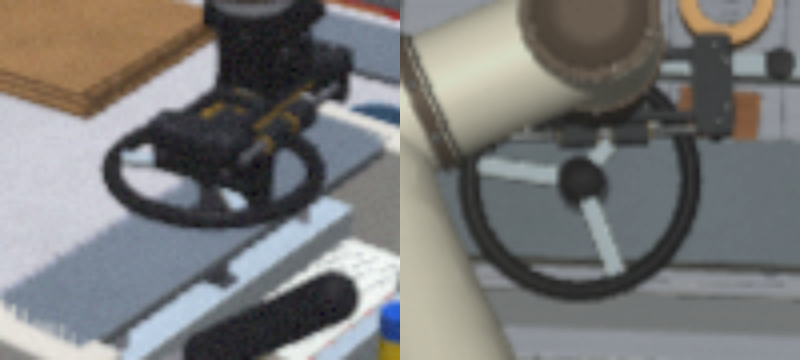

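The top view shows the spokes at about 82°, 200° and 320°, so the wheel has turned about 2.2 rad. I'll measure that more exactly.

```bash
cat > prof.py <<'E'
from meas import *
def peaks(p,cs):
    out=[]
    for c in cs:
        i=np.arange(c-14,c+15)%360;v=p[i]-np.percentile(p[i],30);v=np.clip(v-.3*v.max(),0,None);out.append(round((v*np.arange(c-14,c+15)).sum()/v.sum(),1))
    return out
if __name__=="__main__":
    q,_=env.snapshot("top")
    import meas
    im0=cv2.imread("pics/top0.png");c,r,p0=wheel(im0)
    meas.cv2.minEnclosingCircle=lambda P:(c,r)
    _,_,p=wheel(q)
    print(peaks(p0,[89,209]),peaks(p,[80,200]))
E
python3 prof.py; python3 ang.py
```

```text
[np.float64(89.1), np.float64(210.5)] [np.float64(78.5), np.float64(199.6)]
t 11.50 ang -19.2 r 55.8 z 0.193 tang F 51.0 rad F -16.2
```

```bash
python3 -m creep '[[[0,-5,0,0,0,0],[0,-5,0,0,0,0],[0,-5,0,0,0,0],[0,-5,0,0,0,0],[0,0,0,0,0,0]]]'; python3 ang.py; python3 prof.py;  python3 -m creep '[[[0,-8,0,0,0,0],[0,-8,0,0,0,0],[0,0,0,0,0,0],[0,0,0,0,0,0]]]'; python3 ang.py; python3 prof.py
```

```text
t: 12.12
tcp_pos: [0.5534, 0.0719, 0.1942]
tool_rot: [-3.127, -0.019, -0.001]
wrist_force: [16.7, 17.2, -13.1]
opening: 0.0006
finger_force: 11.3
t 12.12 ang -9.8 r 56.3 z 0.194 tang F 19.7 rad F 13.6
[np.float64(89.1), np.float64(210.5)] [np.float64(88.5), np.float64(208.7)]
t: 12.68
tcp_pos: [0.5488, 0.0827, 0.196]
tool_rot: [-3.136, -0.009, -0.002]
wrist_force: [5.0, 6.1, -1.4]
opening: 0.0009
finger_force: 3.9
t 12.68 ang 1.3 r 50.9 z 0.196 tang F 6.0 rad F 5.1
[np.float64(89.1), np.float64(210.5)] [np.float64(92.6), np.float64(212.9)]
```

```bash
python3 -m creep '[[[0,-5,0,0,0,0],[0,-5,0,0,0,0],[0,0,0,0,0,0],[0,0,0,0,0,0]]]'; python3 ang.py; python3 prof.py
```

```text
t: 13.22
tcp_pos: [0.5445, 0.0891, 0.1948]
tool_rot: [3.141, 0.001, -0.003]
wrist_force: [-0.0, -0.3, 0.4]
opening: 0.0009
finger_force: 0.0
t 13.22 ang 9.3 r 47.2 z 0.195 tang F -0.3 rad F -0.1
[np.float64(89.1), np.float64(210.5)] [np.float64(92.8), np.float64(213.1)]
```

Released, the wheel rests 117° (2.04 rad) on from its start. I'll probe slowly to confirm that it rests in the tight zone.

```bash
for i in 1; do python3 -m creep '[[[0.5,3,0,0,0,0],[0.5,3,0,0,0,0],[0,0,0,0,0,0]]]'; python3 ang.py; python3 prof.py
python3 -m creep '[[[0.3,2,0,0,0,0],[0,0,0,0,0,0]]]'; python3 ang.py; python3 prof.py
python3 -m creep '[[[0,2,0,0,0,0],[0,0,0,0,0,0]]]'; python3 ang.py; python3 prof.py
python3 -m creep '[[[0,2,0,0,0,0],[0,0,0,0,0,0]]]'; python3 ang.py; python3 prof.py
python3 -m creep '[[[0,2,0,0,0,0],[0,0,0,0,0,0]]]'; python3 ang.py; python3 prof.py
done | grep -v -e tool -e open -e finger -e wrist -e ^t:
```

```text
tcp_pos: [0.5456, 0.0847, 0.1949]
t 13.65 ang 3.8 r 47.8 z 0.195 tang F 5.6 rad F -0.8
[np.float64(89.1), np.float64(210.5)] [np.float64(92.8), np.float64(213.1)]
tcp_pos: [0.5457, 0.0845, 0.1949]
t 13.95 ang 3.7 r 47.9 z 0.195 tang F 11.5 rad F -2.0
[np.float64(89.1), np.float64(210.5)] [np.float64(92.8), np.float64(213.1)]
tcp_pos: [0.5457, 0.0842, 0.1949]
t 14.25 ang 3.2 r 47.8 z 0.195 tang F 15.9 rad F -3.6
[np.float64(89.1), np.float64(210.5)] [np.float64(92.8), np.float64(213.0)]
tcp_pos: [0.5456, 0.0833, 0.1949]
t 14.55 ang 2.1 r 47.7 z 0.195 tang F 18.3 rad F -6.0
[np.float64(89.1), np.float64(210.5)] [np.float64(92.4), np.float64(212.8)]
tcp_pos: [0.5454, 0.0824, 0.1949]
t 14.85 ang 1.1 r 47.6 z 0.195 tang F 23.2 rad F -7.4
[np.float64(89.1), np.float64(210.5)] [np.float64(92.0), np.float64(212.4)]
```

At rest it takes more than 16 N (0.8 N m) to move the wheel, well above the free torque, so it is tight. I'll retreat.

```bash
python3 -m creep '[[[0,-7,0,0,0,0],[0,-7,0,0,0,0],[0,-5,0,0,0,0],[0,0,0,0,0,0],[0,0,-15,0,0,0],[0,0,-30,0,0,0],[0,0,-40,0,0,0],[0,0,-40,0,0,0],[-30,0,0,0,0,0],[-40,0,0,0,0,0],[0,0,0,0,0,0],[0,0,0,0,0,0]]]'; python3 prof.py
python3 - <<'E'
from h import *
q,_=env.snapshot("top");b=cv2.resize(q[150:300,160:350,::-1],None,fx=4,fy=4);cv2.imwrite("pics/f.png",b)
E
```

```text
t: 16.4
tcp_pos: [0.4765, 0.0945, 0.321]
tool_rot: [-3.141, -0.002, -0.003]
wrist_force: [-0.4, -1.0, 1.1]
opening: 0.0005
finger_force: 0.0
[np.float64(89.1), np.float64(210.5)] [np.float64(87.9), np.float64(213.0)]
```

View pics/f.png

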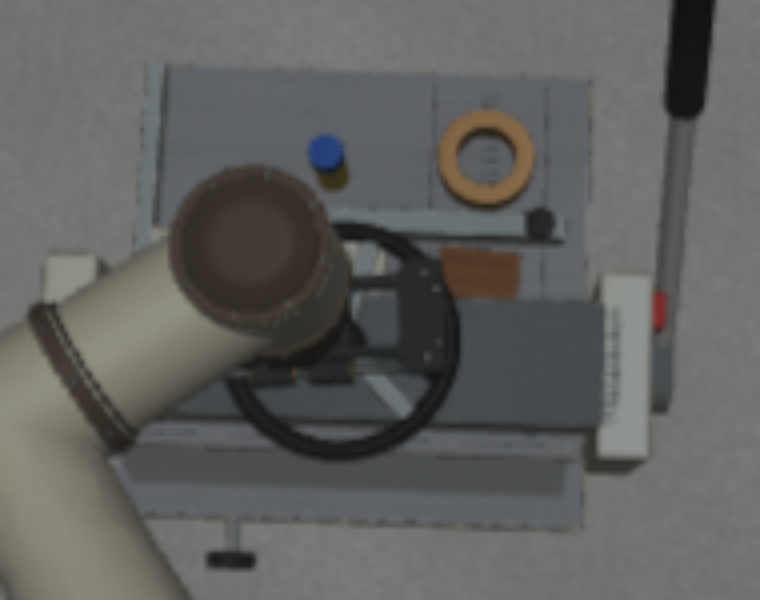

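The bystanders are unmoved, the lower spoke (around (385,390)) still reads 213°, and the tool is up clear of the wheel. I'll hand in.

```bash
python3 -c "
from plant import env
print(env.hand_in())"
```

```text
the job is handed in; nothing more can be done
None
```

The job is handed in: I pushed the handwheel about 2 rad clockwise to its firm stop and withdrew the arm clear. At rest the wheel took over 16 N on the spoke to move, so the clamp should be tight, but I couldn't measure the clamp force itself and the hand-in gave no verdict.

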